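Stand the long round bar in the tube pot by the saw

TASK

Two sawn steel bars and a big bolt lean in the sloping rack by the saw. Take the long plain round bar and stand it upright in the tall narrow tube pot that is bolted down by a square flange, setting its foot on the pot's floor before you let go rather than dropping it in. Leave the bolt and the short bar where they are in the rack.

Things in the scene. Friction and masses are not known exactly. Their poses are not given: they have to be found in the camera images.
- round_bar: Long plain round steel bar, 16 mm diameter, 200 mm long, 0.3 kg. Origin: centre of its foot end; z runs along the bar to its top. Starts in one of the 3 V grooves (any) of a fixed grey rack, leaning 30 deg from vertical, top away from the robot, foot 30 mm above the table. The groove backs its lowest 118 mm from the far side; the upper 82 mm is free. Lift it straight up to take it out.
- bolt: Steel bolt, 180 mm long: plain round 16 mm shank with a hexagon head 28 mm across flats, 10 mm thick, at its top; in another groove of the rack, leaning the same way. Origin: centre of its foot end; z along it to the head. To be left alone. The grooves are side by side, 90 mm apart; the rack is 270 mm wide and 135 mm high, turned up to 0.25 rad from facing the robot.
- short_bar: Short round steel bar, 16 mm diameter, 120 mm long, in the remaining groove, leaning the same way. Origin: centre of its foot end; z along the bar to its top. To be left alone.
- pot: Dark steel tube standing on a 90 x 90 x 8 mm square flange, fixed. Tube outside diameter 50 mm, inside 42 mm, rim 100 mm above the table, inner floor 12 mm above the table. Origin: on the table surface on the tube's axis; z up. Not the solid steel billet (50 mm wide, 55 mm high) or the low open tin (84 mm wide, 35 mm high) near it.
Things that resemble listed ones, but are neither listed nor needed, are in the scene too. What is shaped like the round_bar but blue or orange is not meant. Leave any orange look-alike of the pot alone.

How it is judged:
On the way:
1. the long round bar's foot is lowered into the pot to within 25 mm of its floor while the gripper still holds it (z of round_bar in the frame of pot below 0.037 m and horizontal distance between round_bar and pot below 0.021 m and contact force between the fingers and round_bar above 0.5 N), for 0.1 s.
At the end, for the whole second after the job is handed in: The long round bar stands in the tube pot, foot end down on the pot's floor (within 10 mm) and inside the tube, within 20 degrees of vertical (leaning on the rim is fine), released and at rest; the bolt and the short bar are within 30 mm of where they started (z of round_bar in the frame of pot below 0.022 m and horizontal distance between round_bar and pot below 0.021 m and angle between round_bar's own z axis and vertical below 0.35 rad and linear speed of round_bar below 0.03 m/s and contact force between the fingers and round_bar below 0.1 N and distance of each of bolt, short_bar from where it was at the start of the episode below 0.03 m); the robot touches nothing.
It fails at once if the bolt or the short bar is moved more than 30 mm from its place in the rack (distance of any of bolt, short_bar from where it was at the start of the episode above 0.03 m).
It also fails if it takes over 50 s, if anything falls off the work surface, if the arm or the gripper's body presses on something with over 40 N, if the wrist force passes 120 N, or if a joint passes its speed limit or range.

ROBOT

A 7-joint arm with a two-finger parallel gripper is mounted at the origin on the work surface. World frame = base frame: x ahead of the robot, y to its left, z up, the work surface at z = 0. Lengths are in m, angles in rad, forces in N, time in s.
With the tool pointing down it reaches from about 0.4 to 0.925 m from the base axis. Payload 5.6 kg.
Tool frame: the origin (TCP) lies between the finger pads; the fingertips stand robot.tips_ahead ahead of it and the grasp point (between the pads) lies 2 mm behind it (robot.tips_ahead is the distance from the TCP to the fingertips, in m); z points along the fingers, y is the direction in which the jaws open and shut (so a half turn about z gives the same grasp; the last joint's range is limited). The gripper opens to 85 mm and grips with 20 to 120 N. Pads are 22 mm wide; open, the fingers measure 114 mm over their backs; the gripper's body (76 mm by 85 mm) begins 54 mm behind the grasp point. The pads swing forward as they close: fully open they stand 13 mm farther back than shut.
Start: joints at [-1.389, 0.468, -0.012, 1.603, 0.006, 1.071, -0.056], TCP at [0.145, 0.634, 0.248] pointing down, gripper open.
Joint ranges: [-2.53, 2.53], [-0.31, 2.02], [-1.57, 1.55], [0.28, 2.44], [-1.29, 4.43], [0.15, 1.84], [-2.92, 2.92]. Speed limits (rad/s): [2.57, 2.57, 3.14, 3.14, 3.14, 3.14, 3.14].

INTERFACE

Orientations are given as [roll, pitch, yaw] about the fixed x, y, z axes, in that order (R = Rz(yaw) Ry(pitch) Rx(roll)).
In Python, from station import robot gives the robot as it stands.
- The arm moves only by the tool carry_out, never from a script. Its argument "moves" is a list of rows, each a list of 6 numbers: the shift along the tool's x, y, z scaled (see below), then the turn, a rotation vector about the tool's x, y, z scaled (see below). A call has 1 to 20 rows; each row shifts and turns the commanded pose from where the row before left it, along the tool's axes as they then stand; what a row does not reach is not made up. The controller multiplies each number of a shift by 0.03 m and each number of a turn by 5 degrees. A row lasts 1/12 s, in which the tool goes at most 41.7 mm and 7.16 degrees, less where a joint would pass 70% of its speed; a pose out of reach is approached as far as the arm can. A call with a number of a shift or a turn outside -1 to 1 is refused whole. A call with a gripper value outside its range is refused whole. "fingers" is the closure in counts, from 0 (fully open) to 255 (shut), set as the call begins (left out, the last holds). The fingers move at their own pace and stop on an object; the grip force is fixed at half the most. Time passes only in rows, so rows that do not move let the fingers close. It gives the time, the measured TCP pose, the force and the opening at its end, in the units of the state.
- robot.observe(): the state, without advancing time (a new reading comes with each control period).
- robot.snapshot(name): name is "scene" or "side" or "wrist"; returns a dict with "pixels" (384x512x3 uint8, blue, green, red), "range_z" (384x512 float32, m along the optical axis (not along the pixel's ray), 0 where there is no reading), "intrinsics" (3x3 intrinsics, pixels), "eye" and "orientation" of the camera in the world. Camera axes: x right, y down, z forward; pixel columns grow to the right and rows downward; lengths in m; the calibration is good to about 2 mm. A picture is of the moment at which its call begins.
- robot.finish_job(): hands the job in, once; it reports no verdict.
Trained networks look in the newest picture that a camera, given by its name, has taken for a name from the list of things; names that differ only in an ending like _2 or _b are one class to them, and where a whole thing is asked for, a point or a joint stands for the part that bears it (a point fixed in the world has none). Each returns a list of dicts, best first, with "p" (0 to 1); they miss things now and then, are a little off and sometimes report something else, mostly with a low value. They report only what shows in the picture. A call takes as long as a camera call. They do not tell look-alikes from the thing itself.
- robot.look_for(camera, thing): "xy" ([column, row] in pixels, amid what is visible of it).
- robot.cut_out(camera, thing): "region" (384x512 bool, what is visible of it) and "xy" ([column, row] in pixels, amid what is visible of it).
The state is a dict: "time_s": time; "joint_positions": joint angles; "qvel": joint speeds; "effort": joint torques, N m; "position": TCP position; "orientation": TCP orientation; "ft_force": force on the tool from outside, world axes, zero at the start; "ft_torque": the same for the moment, N m; "opening": finger opening in m.
Only numpy, scipy, OpenCV 4.12 (cv2) and the standard library are available. Lean on these libraries where they do the work, as an engineer would, in place of code of your own. Each camera call takes 0.05 s, during which the arm holds its last target.

## Working session

There is one attempt and no reset: what is moved stays moved. The work goes in short steps, Python scripts to look and compute and a tool call to move; the robot and the scene stay as the last step left them, time stands still between calls to the robot, and variables do not carry over. Pictures are saved under pics/ and viewed, and the job is handed in when it is done.

Besides the shell and the picture viewer there is one more tool, called after "Call:" as name(argument=value, ...), one argument or row to a line, values as JSON. carry_out: Moves the arm, as the interface text tells. Shifts and turns lie within -1 to 1; 1 stands for 0.03 m of shift or 5 degrees of turn. Its arguments: {"type":"object","properties":{"moves":{"type":"array","items":{"type":"array","items":{"type":"number","minimum":-1,"maximum":1}}},"fingers":{"type":"number"}},"required":["moves"]}

```bash
ls; mkdir -p pics; python3 - <<'E'
from station import robot
import cv2,numpy as np
s=robot.observe(); print(s['position'],s['orientation'],s['time_s'],s['opening'],robot.tips_ahead)
for c in ['scene','side']:
    d=robot.snapshot(c); cv2.imwrite(f'pics/{c}0.png',d['pixels']); np.savez(f'{c}0.npz',**d)
    print(c,d['eye'],d['orientation'])
    for t in ['round_bar','bolt','short_bar','pot']:
        print(t,[(np.round(r['xy']).tolist(),round(r['p'],2)) for r in robot.look_for(c,t)])
E
```

```text
pics
[0.14481606 0.63310952 0.24733182] [-3.13980928e+00  1.17827955e-04  2.91676140e+00] 0.0 0.08539392838191094 0.017
scene [ 1.46207632 -0.2114043   1.37201482] [-2.57648554  0.01595809  1.42160214]
round_bar [([196.0, 240.0], 0.72), ([202.0, 142.0], 0.56), ([311.0, 132.0], 0.44)]
bolt [([286.0, 137.0], 0.62)]
short_bar []
pot [([124.0, 164.0], 0.68), ([190.0, 181.0], 0.56)]
side [0.24241847 0.69864871 1.12166494] [-2.45638444  0.00912895 -2.72706108]
round_bar [([268.0, 251.0], 0.55), ([353.0, 192.0], 0.53), ([242.0, 139.0], 0.5)]
bolt [([281.0, 226.0], 0.6)]
short_bar [([256.0, 290.0], 0.72)]
pot [([299.0, 153.0], 0.83), ([356.0, 121.0], 0.6)]
```

View pics/scene0.png

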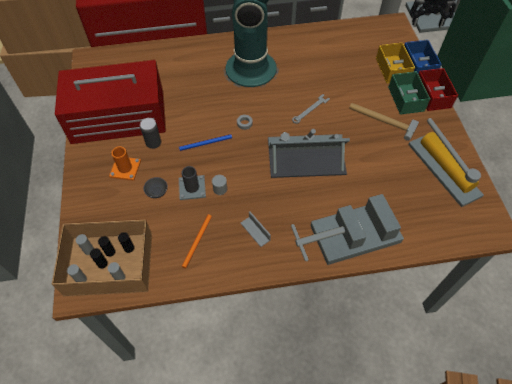

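View pics/side0.png

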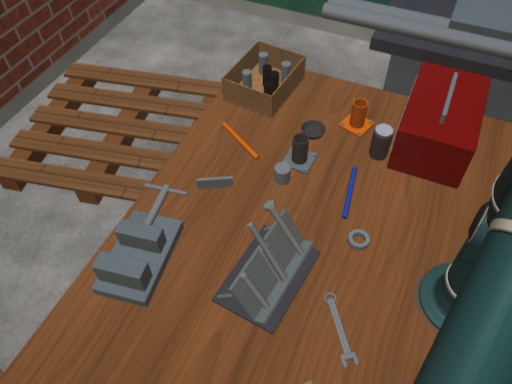

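The scene image shows the rack at (308,157), the dark pot on its flange at (190,183), the orange look-alike at (122,162), and the billet at (220,184). The blue bar at (205,142) and orange bar at (197,240) lie on the table. I'll enlarge the rack next.

```bash
python3 - <<'E'
import cv2,numpy as np
a=cv2.imread('pics/scene0.png')[120:185,255:360]; b=cv2.imread('pics/side0.png')[190:330,205:330]
a=cv2.resize(a,None,fx=4.2,fy=4.2,interpolation=cv2.INTER_CUBIC); b=cv2.resize(b,None,fx=2.8,fy=2.8,interpolation=cv2.INTER_CUBIC)
h=max(a.shape[0],b.shape[0]); o=np.zeros((h,a.shape[1]+b.shape[1],3),np.uint8); o[:a.shape[0],:a.shape[1]]=a; o[:b.shape[0],a.shape[1]:]=b
print(o.shape); cv2.imwrite('pics/crop1.png',o[:600,:800])
E
```

```text
(392, 791, 3)
```

View pics/crop1.png

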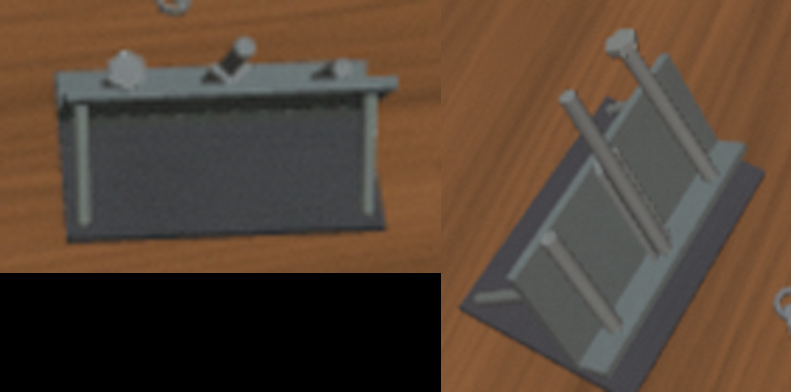

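The enlarged rack shows three candidates in the side image. The bolt, with its hex head, has its top at (269,206). The middle bar has a plain round top at (250,225) and is much longer than the third. The short bar has its top at (244,276). The middle one is plain, long and grey, so it is the round_bar. Next I'll measure it.

```bash
cat > h.py <<'E'
import numpy as np
from scipy.spatial.transform import Rotation as R
def cloud(d):
    K=d['intrinsics'];z=d['range_z'];v,u=np.mgrid[:z.shape[0],:z.shape[1]]
    p=np.stack([(u-K[0,2])/K[0,0]*z,(v-K[1,2])/K[1,1]*z,z],-1)
    return p@R.from_euler('xyz',d['orientation']).as_matrix().T+d['eye']
def ray(d,u,v):
    K=d['intrinsics'];r=R.from_euler('xyz',d['orientation']).as_matrix()@np.array([(u-K[0,2])/K[0,0],(v-K[1,2])/K[1,1],1]);return r/np.linalg.norm(r)
def proj(d,P):
    q=(np.atleast_2d(P)-d['eye'])@R.from_euler('xyz',d['orientation']).as_matrix()
    q=q@d['intrinsics'].T; return q[:,:2]/q[:,2:]
E
python3 - <<'E'
from h import *
from scipy.optimize import least_squares
import cv2
S=np.load('side0.npz');C=np.load('scene0.npz')
ps=cloud(S);pc=cloud(C)
# tops
for n,d,p,(u,v) in [('barfoot',S,ps,(283,279)),('bartop_s',S,ps,(251,226)),('barmid',S,ps,(265,250)),('bartop_c',C,pc,(313,131)),('pot_s',S,ps,(299,153)),('table',S,ps,(350,270)),('tablec',C,pc,(230,210))]:
    print(n,np.round(p[v,u],4))
# pot: points z in .09-.11 near pot
for n,p,(u,v) in [('S',ps,(300,140)),('C',pc,(190,172))]:
    w=p[v-25:v+30,u-25:u+25].reshape(-1,3)
    m=(w[:,2]>.093)&(w[:,2]<.108); print(n,m.sum(),w[m].mean(0) if m.any() else '',np.ptp(w[m],axis=0) if m.any() else '')
    m=(w[:,2]>.02)&(w[:,2]<.108); 
# bar points: raised above rack z>.145 around bar in side
def segs(p,u0,u1,v0,v1,zmin):
    w=p[v0:v1,u0:u1].reshape(-1,3); m=(w[:,2]>zmin)&(w[:,2]<.3); return w[m]
for n,p,b in [('S',ps,(235,285,195,300)),('C',pc,(265,350,110,160))]:
    w=segs(p,*b,.143)
    print(n,len(w)); 
    import scipy.cluster.hierarchy as hc
    l=hc.fcluster(hc.linkage(w,'single'),.015,'distance')
    for k in set(l):
        q=w[l==k]; 
        if len(q)>5: print(len(q),q.min(0).round(3),q.max(0).round(3),q.mean(0).round(4))
E
```

```text
barfoot [0.4352 0.1399 0.0355]
bartop_s [0.5266 0.1274 0.2044]
barmid [0.4882 0.1333 0.1316]
bartop_c [0.5331 0.1209 0.2026]
pot_s [ 0.5494 -0.2732  0.0568]
table [ 0.287   0.0245 -0.001 ]
tablec [ 0.6637 -0.1762 -0.0022]
S 91 [ 0.55581161 -0.29526074  0.09854895] [0.0488023  0.05586174 0.01186003]
C 78 [ 0.55614239 -0.29581694  0.09868276] [0.05100846 0.04787451 0.01165081]
S 345
183 [0.487 0.114 0.143] [0.538 0.134 0.208] [0.5126 0.1268 0.1777]
162 [0.488 0.018 0.144] [0.534 0.048 0.193] [0.5109 0.0366 0.1709]
C 107
68 [0.509 0.019 0.163] [0.531 0.046 0.19 ] [0.5213 0.0322 0.1795]
39 [0.492 0.114 0.144] [0.538 0.129 0.211] [0.5231 0.1206 0.1856]
```

```bash
python3 - <<'E'
from h import *
from scipy.optimize import least_squares
import cv2
S=np.load('side0.npz');C=np.load('scene0.npz')
pts=[]
for d,b in [(S,(235,285,195,300)),(C,(295,350,110,160))]:
    p=cloud(d);w=p[b[2]:b[3],b[0]:b[1]].reshape(-1,3)
    w=w[(w[:,2]>.15)&(w[:,2]<.3)&(w[:,1]>.09)]; pts.append(w)
def axis(x,t):
    a=np.array([np.sin(t)*np.cos(x),np.sin(t)*np.sin(x),np.cos(t)]);return a
def fit(w,fixed=True):
    def f(q):
        a=axis(q[2],np.pi/6 if fixed else q[3]); o=np.array([q[0],q[1],.17]); r=w-o
        return np.linalg.norm(np.cross(r,a),axis=1)-.008
    s=least_squares(f,[.505,.125,-.1,.52],loss='soft_l1',f_scale=.002); return s.x.round(4),np.sqrt(np.mean(f(s.x)**2)).round(4)
for w in [pts[0],pts[1],np.vstack(pts)]: print(len(w),fit(w),fit(w,False))
# rack yaw from tops/backplate plane: use side cloud between grooves
p=cloud(S); w=p[210:320,205:330].reshape(-1,3); w=w[(w[:,2]>.12)&(w[:,2]<.139)]; 
print(len(w)); c=np.polyfit(w[:,1],w[:,0],1);print(c)
# pot circle
for d,(u,v) in [(S,(300,140)),(C,(190,172))]:
    p=cloud(d);w=p[v-25:v+30,u-25:u+25].reshape(-1,3);w=w[(w[:,2]>.094)&(w[:,2]<.106)][:,:2].astype(np.float32)
    print(cv2.minEnclosingCircle(w), least_squares(lambda q:np.hypot(*(w-q[:2]).T)-.023,[.556,-.295],loss='soft_l1',f_scale=.002).x)
    
    def wire(): pass
# projection check
im=S['pixels'].copy(); ic=C['pixels'].copy()
q,_=fit(np.vstack(pts)); a=axis(q[2],np.pi/6); o=np.array([q[0],q[1],.17]); foot=o+a*(.03-.17)/a[2]; top=foot+.2*a
print('foot',foot,'top',top)
print(proj(S,[foot,top]),proj(C,[foot,top]))
E
```

```text
162 (array([ 0.5132,  0.1238, -0.1317,  0.52  ]), np.float64(0.0018)) (array([ 0.5131,  0.1238, -0.13  ,  0.5274]), np.float64(0.0018))
36 (array([ 0.5119,  0.1248, -0.1272,  0.52  ]), np.float64(0.0022)) (array([ 0.5116,  0.1248, -0.1117,  0.5485]), np.float64(0.0023))
198 (array([ 0.513 ,  0.1239, -0.1274,  0.52  ]), np.float64(0.0019)) (array([ 0.513 ,  0.1239, -0.1266,  0.525 ]), np.float64(0.0019))
550
[0.1193485  0.48572848]
((0.55426025390625, -0.2968745827674866), 0.028919853270053864) [ 0.55452903 -0.2948356 ]
((0.553935170173645, -0.2950107157230377), 0.02799178659915924) [ 0.55601979 -0.29569656]
foot [0.43282603 0.13416979 0.03      ] top [0.53201559 0.12146422 0.20320508]
[[284.63210696 278.55658702]
 [249.95069827 223.62154627]] [[305.66317552 139.93537144]
 [313.12176773 130.5926647 ]]
```

```bash
cat >> h.py <<'E'
def plan(s,pos,Rt):
    R0=R.from_euler('xyz',s['orientation']); d=R0.inv().apply(np.array(pos)-s['position'])
    rv=(R0.inv()*Rt).as_rotvec(); print('shift units total',(d/.03).round(2),'turn units',(np.rad2deg(rv)/5).round(2))
E
python3 - <<'E'
from h import *
from station import robot
plan(robot.observe(),[.5147,.1237,.29],R.from_euler('xyz',[np.pi,0,np.pi-.127]))
E
```

```text
shift units total [-15.81 -13.82  -1.39] turn units [-0.    0.   -1.12]
```

Call:
carry_out(
  moves=[
    [-0.79,-0.69,-0.15,0,0,0],
    [-0.79,-0.69,-0.15,0,0,0],
    [-0.79,-0.69,-0.15,0,0,0],
    [-0.79,-0.69,-0.15,0,0,0],
    [-0.79,-0.69,-0.15,0,0,0],
    [-0.79,-0.69,-0.15,0,0,0],
    [-0.79,-0.69,-0.15,0,0,0],
    [-0.79,-0.69,-0.15,0,0,0],
    [-0.79,-0.69,-0.15,0,0,0],
    [-0.79,-0.69,-0.15,0,0,0],
    [-0.79,-0.69,0,0,0,0],
    [-0.79,-0.69,0,0,0,0],
    [-0.79,-0.69,0,0,0,0],
    [-0.79,-0.69,0,0,0,0],
    [-0.79,-0.69,0,0,0,0],
    [-0.79,-0.69,0,0,0,0],
    [-0.79,-0.69,0,0,0,0],
    [-0.79,-0.69,0,0,0,0],
    [-0.79,-0.69,0,0,0,0],
    [0,0,0,0,0,0],
  ],
  fingers=0,
)

```text
time_s: 2.17
position: [0.4995, 0.1436, 0.2939]
orientation: [-3.14, 0.003, 2.908]
ft_force: [-0.2, -0.0, 0.8]
opening: 0.0855
```

```bash
python3 - <<'E'
from h import *
from station import robot
import cv2
d=robot.snapshot('wrist');np.savez('w1.npz',**d);cv2.imwrite('pics/w1.png',d['pixels'])
s=robot.observe();print(s['position'],s['orientation'],s['joint_positions'],s['time_s'])
plan(s,[.5147,.1237,.27],R.from_euler('xyz',[np.pi,0,np.pi-.127]))
E
```

```text
[0.49781871 0.14650422 0.29355676] [-3.14099353e+00  1.32183841e-03  2.91024327e+00] [-0.63553273  0.19439874  0.32670129  1.88945944 -0.06944211  1.06797877
  1.0583338 ] 2.2167
shift units total [-0.72 -0.61  0.79] turn units [-0.01  0.01 -1.2 ]
```

View pics/w1.png

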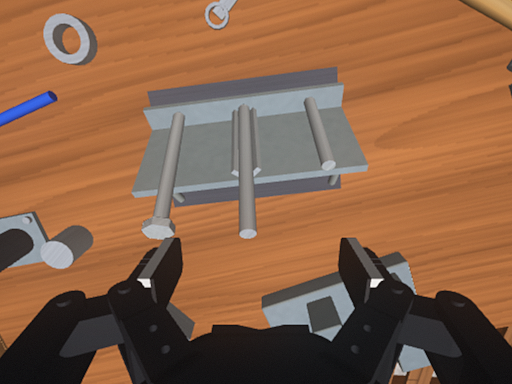

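The wrist view shows the bolt (left, head at 158,228), the long plain bar (middle, top at 248,233) and the short bar (right, top at 327,164). The long bar sits between the open fingers. I'll refine its position with the wrist depth.

```bash
python3 - <<'E'
from h import *
from scipy.optimize import least_squares
d=np.load('w1.npz');p=cloud(d)
w=p[150:245,230:265].reshape(-1,3); w=w[(w[:,2]>.15)&(w[:,2]<.25)]
def ax(x,t): return np.array([np.sin(t)*np.cos(x),np.sin(t)*np.sin(x),np.cos(t)])
f=lambda q:np.linalg.norm(np.cross(w-[q[0],q[1],.17],ax(q[2],q[3])),axis=1)-.008
s=least_squares(f,[.513,.124,-.127,.52],loss='soft_l1',f_scale=.002);print(len(w),s.x,np.abs(f(s.x)).mean(),w.max(0))
E
```

```text
1004 [ 0.51395113  0.12755252 -0.11940044  0.52284121] 0.0006754651499640206 [0.53827834 0.1367692  0.20682387]
```

Call:
carry_out(
  moves=[
    [-0.36,-0.3,0.4,0,0,-0.6],
    [-0.36,-0.3,0.4,0,0,-0.6],
    [0,0,0,0,0,0],
  ],
)

```text
time_s: 2.47
position: [0.5135, 0.1264, 0.2675]
orientation: [-3.139, -0.002, 3.021]
ft_force: [-0.2, -0.0, -0.1]
opening: 0.0853
```

```bash
python3 - <<'E'
from h import *
from station import robot
plan(robot.observe(),[.5142,.1237,.171],R.from_euler('xyz',[np.pi,0,np.pi-.127]))
E
```

```text
shift units total [-0.04 -0.08  3.22] turn units [-0.03 -0.02  0.07]
```

Call:
carry_out(
  moves=[
    [-0.05,0,0.6,0,0,0.06],
    [0,0,0.6,0,0,0],
    [0,0,0.6,0,0,0],
    [0,0,0.6,0,0,0],
    [0,0,0.4,0,0,0],
    [0,0,0.4,0,0,0],
    [0,0,0,0,0,0],
    [0,0,0,0,0,0],
  ],
)

```text
time_s: 3.13
position: [0.5147, 0.1289, 0.1734]
orientation: [3.142, -0.001, 3.017]
ft_force: [0.8, 0.2, 0.2]
opening: 0.0852
```

```bash
python3 - <<'E'
from h import *
from station import robot
import cv2
d=robot.snapshot('wrist');cv2.imwrite('pics/w2.png',d['pixels'])
d=robot.snapshot('side');cv2.imwrite('pics/s2.png',d['pixels'])
plan(robot.observe(),[.5147,.1257,.171],R.from_euler('xyz',[np.pi,0,np.pi-.127]))
E
```

```text
shift units total [ 0.02 -0.1   0.11] turn units [0.01 0.01 0.02]
```

View pics/w2.png

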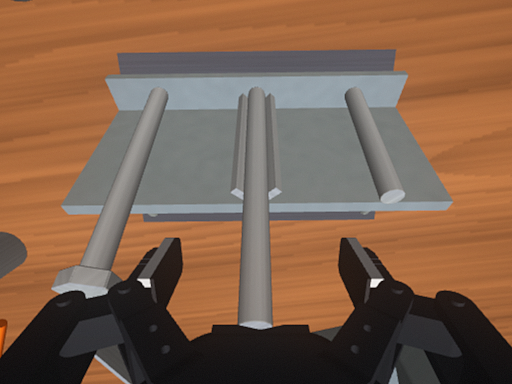

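The long bar (column 257) lies midway between the pads (180 and 340), and the neighbours are clear. I'll close now.

Call:
carry_out(
  moves=[
    [0,-0.03,0.08,0,0,0],
    [0,0,0,0,0,0],
    [0,0,0,0,0,0],
    [0,0,0,0,0,0],
    [0,0,0,0,0,0],
    [0,0,0,0,0,0],
    [0,0,0,0,0,0],
    [0,0,0,0,0,0],
    [0,0,0,0,0,0],
    [0,0,0,0,0,0],
    [0,0,0,0,0,0],
    [0,0,0,0,0,0],
  ],
  fingers=255,
)

```text
time_s: 4.23
position: [0.5153, 0.1263, 0.1711]
orientation: [-3.141, 0.0, 3.016]
ft_force: [-0.7, -4.0, 5.3]
opening: 0.015
```

Call:
carry_out(
  moves=[
    [0,0,-0.2,0,0,0],
    [0,0,-0.3,0,0,0],
    [0,0,-0.4,0,0,0],
    [0,0,-0.4,0,0,0],
    [0,0,-0.4,0,0,0],
    [0,0,-0.4,0,0,0],
    [0,0,-0.4,0,0,0],
    [0,0,-0.4,0,0,0],
    [0,0,-0.4,0,0,0],
    [0,0,-0.4,0,0,0],
    [0,0,-0.4,0,0,0],
    [0,0,-0.4,0,0,0],
    [0,0,-0.4,0,0,0],
    [0,0,-0.4,0,0,0],
    [0,0,-0.2,0,0,0],
    [0,0,0,0,0,0],
  ],
)

```text
time_s: 5.57
position: [0.5157, 0.1275, 0.3374]
orientation: [3.14, 0.002, 3.016]
ft_force: [-0.1, -0.5, -3.5]
opening: 0.0148
```

```bash
python3 - <<'E'
from h import *
from station import robot
import cv2
for c in ['wrist','side']:
    d=robot.snapshot(c);cv2.imwrite(f'pics/{c}3.png',d['pixels']);np.savez(f'{c}3.npz',**d)
s=robot.observe();print(s['position'],s['orientation'],s['joint_positions'],s['opening'])
E
```

```text
[0.51483875 0.12712094 0.33558261] [ 3.14133969e+00 -4.17872387e-04  3.01646002e+00] [-0.59604306  0.17774385  0.3346658   1.81011983 -0.06369279  1.16442802
  1.20461236] 0.014608634879878464
```

View pics/side3.png

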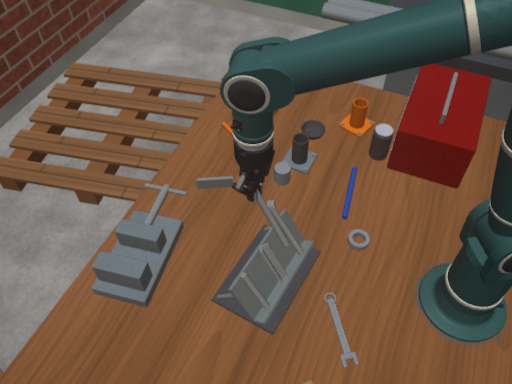

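View pics/wrist3.png

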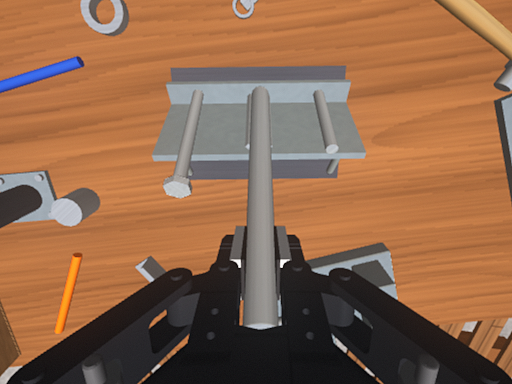

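The bar has come cleanly out of its groove and is held by its upper part (in the wrist view it runs from top 262,325 to foot 260,90). The bolt and short bar are undisturbed. I'll fit the bar in the tool frame.

```bash
cat > fitbar.py <<'E'
from h import *
from scipy.optimize import least_squares
def fitbar(d,s,box,half=.025):
    p=cloud(d)[box[2]:box[3],box[0]:box[1]].reshape(-1,3)
    R0=R.from_euler('xyz',s['orientation'])
    w=R0.inv().apply(p-s['position'])   # tool frame
    w=w[(np.abs(w[:,1])<half)&(w[:,2]>.01)&(w[:,2]<.18)&(np.hypot(w[:,0]-0.577*w[:,2],0*w[:,0])<.05)]
    # axis through (x0,y0,-.002) dir (a,b,1)
    def f(q):
        a=np.array([q[2],q[3],1]);a/=np.linalg.norm(a);return np.linalg.norm(np.cross(w-[q[0],q[1],-.002],a),axis=1)-.008
    r=least_squares(f,[0,0,.577,0],loss='soft_l1',f_scale=.002); a=np.array([r.x[2],r.x[3],1]);a/=np.linalg.norm(a)
    # foot end : extreme along a
    t=(w-[r.x[0],r.x[1],-.002])@a; m=np.abs(f(r.x))<.003
    print(len(w),m.sum(),r.x.round(4),np.abs(f(r.x)[m]).mean(),'foot at t',np.percentile(t[m],[95,99,100]).round(4),'tilt',np.degrees(np.arccos(a[2])))
    o=np.array([r.x[0],r.x[1],-.002])
    return o,-a,R0   # point, bar z (to top) in tool frame
E
python3 - <<'E'
from fitbar import *
from station import robot
d=np.load('wrist3.npz');s=robot.observe()
o,b,R0=fitbar(d,s,(225,295,80,240))
print(R0.apply(b))
E
```

```text
3011 2980 [-0.      0.0015  0.57    0.0007] 0.0002917672314417964 foot at t [0.1481 0.1603 0.1643] tilt 29.682373098195765
[ 0.49158087 -0.06263164  0.86857673]
```

```bash
cat > tgt.py <<'E'
from h import *
def target(s,footz,pot=(.555,-.2955),b=None,t=.165,yaw=None):
    b=np.array([-.495,0,-.869]) if b is None else b; o=np.array([0,0,-.002])
    R0=R.from_euler('xyz',s['orientation']); 
    # y horizontal, tilt az
    az=-.127 if yaw is None else yaw
    # tool y in world
    y=np.array([-np.sin(az),np.cos(az),0]); h=np.array([np.cos(az),np.sin(az),0]); th=np.arctan2(.495,.869)
    z=np.array([0,0,-1])*np.cos(th)+h*np.sin(th); x=np.cross(y,z)
    Rt=R.from_matrix(np.c_[x,y,z])
    bb=Rt.apply(b); P=np.array([pot[0],pot[1],footz])-Rt.apply(o-t*b)
    print('barz',bb.round(3),'TCP',P.round(4)); plan(s,P,Rt); return P,Rt
E
python3 - <<'E'
from tgt import *
from station import robot
s=robot.observe(); target(s,.15); target(s,.15,yaw=-.35)
E
```

```text
barz [0. 0. 1.] TCP [ 0.556  -0.2956  0.3133]
shift units total [ -3.12 -13.81   0.74] turn units [ 0.01 -5.94  0.02]
barz [0. 0. 1.] TCP [ 0.5559 -0.2958  0.3133]
shift units total [ -3.12 -13.82   0.74] turn units [ 0.67 -5.91  2.52]
```

Call:
carry_out(
  moves=[
    [0,-0.3,-0.2,0,0,0],
    [-0.15,-0.72,-0.2,0,0,0],
    [-0.18,-0.75,-0.2,0,0,0],
    [-0.18,-0.75,-0.2,0,0,0],
    [-0.18,-0.75,0,0,0,0],
    [-0.18,-0.75,0,0,0,0],
    [-0.18,-0.75,0,0,0,0],
    [-0.18,-0.75,0,0,0,0],
    [-0.18,-0.75,0,0,0,0],
    [-0.18,-0.75,0,0,0,0],
    [-0.18,-0.75,0,0,0,0],
    [-0.18,-0.75,0,0,0,0],
    [-0.18,-0.75,0,0,0,0],
    [-0.18,-0.75,0,0,0,0],
    [-0.18,-0.75,0,0,0,0],
    [-0.18,-0.75,0,0,0,0],
    [-0.18,-0.75,0,0,0,0],
    [-0.18,-0.75,0,0,0,0],
    [-0.15,-0.6,0,0,0,0],
    [0,0,0,0,0,0],
  ],
)

```text
time_s: 7.33
position: [0.5568, -0.2958, 0.3593]
orientation: [-3.138, -0.002, 3.01]
ft_force: [-1.0, -1.9, -2.4]
opening: 0.0144
```

Call:
carry_out(
  moves=[
    [0,0,0,0,-0.5,0],
    [0,0,0,0,-0.5,0],
    [0,0,0,0,-0.5,0],
    [0,0,0,0,-0.5,0],
    [0,0,0,0,-0.5,0],
    [0,0,0,0,-0.5,0],
    [0,0,0,0,-0.5,0],
    [0,0,0,0,-0.5,0],
    [0,0,0,0,-0.5,0],
    [0,0,0,0,-0.5,0],
    [0,0,0,0,-0.5,0],
    [0,0,0,0,-0.4,0],
    [0,0,0,0,0,0],
    [0,0,0,0,0,0],
  ],
)

```text
time_s: 8.5
position: [0.5578, -0.2901, 0.3594]
orientation: [3.14, 0.513, 3.016]
ft_force: [-0.5, 0.8, -2.9]
opening: 0.0148
```

```bash
python3 - <<'E'
from tgt import *
from fitbar import fitbar
from station import robot
import cv2
for c in ['wrist','side','scene']:
    d=robot.snapshot(c);cv2.imwrite(f'pics/{c}4.png',d['pixels']);np.savez(f'{c}4.npz',**d)
s=robot.observe();print(s['position'],s['orientation'],s['joint_positions'],s['opening'])
target(s,.12)
o,b,R0=fitbar(np.load('wrist4.npz'),s,(225,295,80,240))
print(R0.apply(b))
a=cv2.imread('pics/side4.png')[60:220,200:400];b=cv2.imread('pics/scene4.png')[100:260,110:310]
cv2.imwrite('pics/c4.png',cv2.resize(np.hstack([a,b]),None,fx=2,fy=2))
E
```

```text
[ 0.55900633 -0.29027929  0.35996082] [-3.14150701  0.51414601  3.01688768] [ 0.03073238  0.12425977  0.53398823  1.91322677 -0.42671552  0.68673295
  2.26504775] 0.014559607590684016
barz [0. 0. 1.] TCP [ 0.556  -0.2956  0.2833]
shift units total [ 1.32 -0.19  2.19] turn units [ 0.01 -0.04  0.02]
3122 3065 [0.0016 0.0011 0.5787 0.0011] 0.0003041611152932243 foot at t [0.15   0.1618 0.1659] tilt 30.057717754169495
[ 0.01026856 -0.00217309  0.99994492]
```

View pics/c4.png

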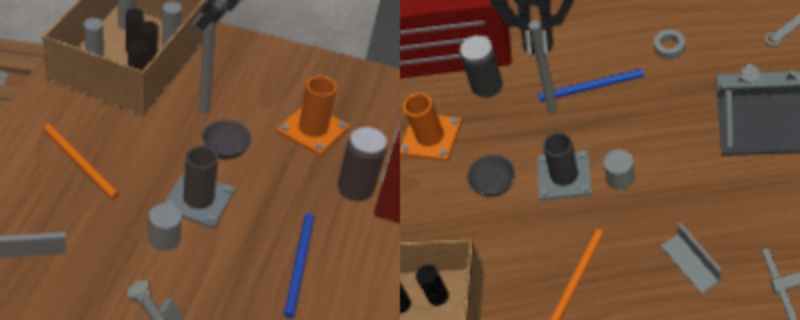

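View pics/wrist4.png

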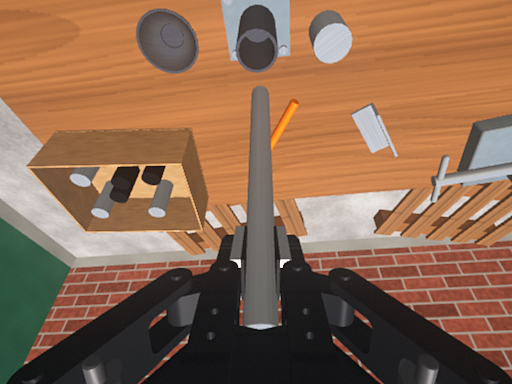

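The bar hangs vertical above the dark pot on its flange (wrist view: foot at 260,90, pot mouth at 257,50). As a check, I'll measure the rim centre in the wrist camera.

```bash
python3 - <<'E'
from h import *
import cv2
from scipy.optimize import least_squares
from station import robot
d=np.load('wrist4.npz');p=cloud(d)[0:85,215:300].reshape(-1,3)
w=p[(p[:,2]>.092)&(p[:,2]<.108)][:,:2].astype(np.float32)
print(len(w),np.ptp(w,axis=0),cv2.minEnclosingCircle(w),least_squares(lambda q:np.hypot(*(w-q[:2]).T)-.024,[.556,-.295],loss='soft_l1',f_scale=.001).x)
s=robot.observe();R0=R.from_euler('xyz',s['orientation'])
o=np.array([.0016,.0011,-.002]);a=np.array([.5787,.0011,1]);a/=np.linalg.norm(a)
print('foot (wrist cam)',s['position']+R0.apply(o+.166*a)); print('foot (kin)',s['position']+R0.apply([0,0,-.002]+.166*a))
E
```

```text
606 [0.04931849 0.04876339] ((0.5546792149543762, -0.29224893450737), 0.025221670046448708) [ 0.55393899 -0.29224826]
foot (wrist cam) [ 0.5550795  -0.28853138  0.19492445]
foot (kin) [ 0.55632496 -0.28979612  0.1957114 ]
```

Call:
carry_out(
  moves=[
    [0,-0.15,0,0,0,0],
    [0.2,0,0.35,0,0,0],
    [0.22,0,0.38,0,0,0],
    [0.22,0,0.38,0,0,0],
    [0.22,0,0.38,0,0,0],
    [0.22,0,0.38,0,0,0],
    [0,0,0,0,0,0],
    [0,0,0,0,0,0],
  ],
)

```text
time_s: 9.32
position: [0.5571, -0.2949, 0.2937]
orientation: [3.141, 0.512, 3.016]
ft_force: [0.0, -0.3, -2.2]
opening: 0.0146
```

```bash
python3 - <<'E'
from tgt import *
from station import robot
import cv2
d=robot.snapshot('wrist');cv2.imwrite('pics/w5.png',d['pixels'])
s=robot.observe();print(s['position'],s['orientation'],s['ft_force'])
target(s,.02,pot=(.555,-.294))
R0=R.from_euler('xyz',s['orientation']);print('foot',s['position']+R0.apply([.165*.495,0,-.002+.165*.869]))
E
```

```text
[ 0.55765541 -0.29526881  0.29489593] [-3.14124994  0.51441865  3.01576719] [-0.16253679 -0.26618644 -2.61444815]
barz [0. 0. 1.] TCP [ 0.556  -0.2941  0.1833]
shift units total [1.88 0.03 3.21] turn units [ 0.   -0.04  0.01]
foot [ 0.55612245 -0.29512374  0.13162268]
```

View pics/w5.png

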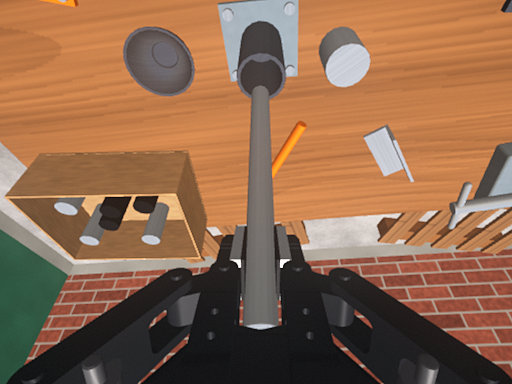

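The foot (260,90) is aligned left and right with the pot mouth (261,76), and 32 mm above the rim. I'll lower it.

Call:
carry_out(
  moves=[
    [0.2,0,0.35,0,0,0],
    [0.2,0,0.35,0,0,0],
    [0.2,0,0.35,0,0,0],
    [0.2,0,0.35,0,0,0],
    [0,0,0,0,0,0],
  ],
)

```text
time_s: 9.78
position: [0.5568, -0.2944, 0.2452]
orientation: [3.141, 0.512, 3.016]
ft_force: [-0.4, -0.2, -3.1]
opening: 0.0143
```

Call:
carry_out(
  moves=[
    [0.2,0,0.35,0,0,0],
    [0.2,0,0.35,0,0,0],
    [0.2,0,0.35,0,0,0],
    [0.2,0,0.35,0,0,0],
    [0.1,0,0.17,0,0,0],
    [0.1,0,0.17,0,0,0],
    [0,0,0,0,0,0],
    [0,0,0,0,0,0],
  ],
)

```text
time_s: 10.45
position: [0.5574, -0.2952, 0.1872]
orientation: [-3.141, 0.516, 3.016]
ft_force: [0.4, -0.4, -3.2]
opening: 0.0146
```

```bash
python3 - <<'E'
from tgt import *
from station import robot
import cv2
d=robot.snapshot('wrist');cv2.imwrite('pics/w6.png',d['pixels'])
s=robot.observe();print(s['position'],s['orientation'],s['ft_force'])
target(s,.012,pot=(.555,-.294))
R0=R.from_euler('xyz',s['orientation']);print('foot',s['position']+R0.apply([.165*.495,0,-.002+.165*.869]))
E
```

```text
[ 0.55746436 -0.29525036  0.18746613] [-3.14099214  0.51627964  3.01616445] [-0.10203982  0.35361897 -2.75754251]
barz [0. 0. 1.] TCP [ 0.556  -0.2941  0.1753]
shift units total [0.25 0.03 0.33] turn units [ 0.   -0.02  0.02]
foot [ 0.55622825 -0.29518008  0.02419032]
```

View pics/w6.png

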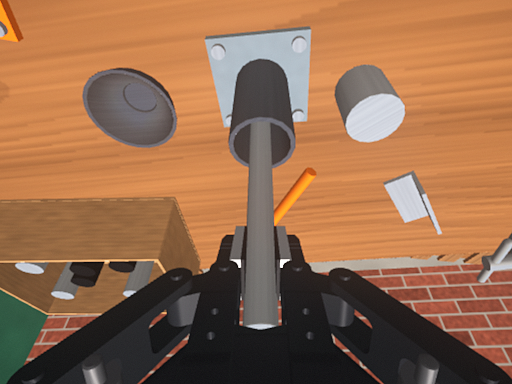

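The bar goes into the mouth of the tube (mouth centre 262,142), with its foot about 12 mm above the floor. I'll lower it slowly until it makes contact.

Call:
carry_out(
  moves=[
    [0.05,0,0.09,0,0,0],
    [0.05,0,0.09,0,0,0],
    [0.05,0,0.09,0,0,0],
    [0,0,0,0,0,0],
  ],
)

```text
time_s: 10.83
position: [0.5568, -0.2944, 0.1765]
orientation: [3.141, 0.514, 3.016]
ft_force: [-0.4, -0.9, -2.8]
opening: 0.0143
```

Call:
carry_out(
  moves=[
    [0.025,0,0.04,0,0,0],
    [0.025,0,0.04,0,0,0],
    [0,0,0,0,0,0],
  ],
)

```text
time_s: 11.08
position: [0.558, -0.2952, 0.1759]
orientation: [-3.141, 0.518, 3.016]
ft_force: [-0.9, 1.4, 4.9]
opening: 0.0145
```

The force went from -2.8 to +4.9 N, so the foot is resting on the floor. I'll release it.

Call:
carry_out(
  moves=[
    [0,0,0,0,0,0],
    [0,0,0,0,0,0],
    [0,0,0,0,0,0],
    [0,0,0,0,0,0],
    [0,0,0,0,0,0],
    [0,0,0,0,0,0],
    [0,0,0,0,0,0],
    [0,0,0,0,0,0],
    [0,0,0,0,0,0],
    [0,0,0,0,0,0],
  ],
  fingers=0,
)

```text
time_s: 11.92
position: [0.557, -0.2948, 0.1744]
orientation: [3.142, 0.515, 3.016]
ft_force: [0.3, 0.6, 1.0]
opening: 0.0854
```

```bash
python3 - <<'E'
from station import robot
import cv2
d=robot.snapshot('wrist');cv2.imwrite('pics/w7.png',d['pixels'])
E
```

```text
(no output)
```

View pics/w7.png

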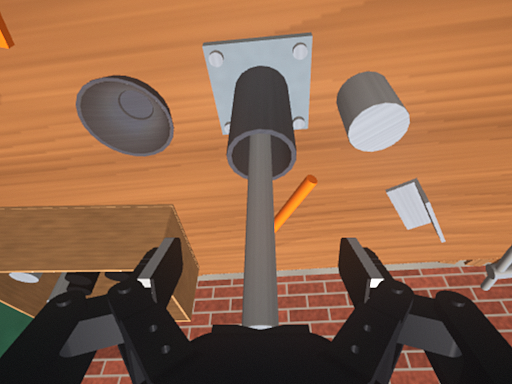

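The bar stands free between the open pads (bar column 258, pads at 180 and 340). I'll back out along the tool axis.

Call:
carry_out(
  moves=[
    [0,0,-0.2,0,0,0],
    [0,0,-0.4,0,0,0],
    [0,0,-0.6,0,0,0],
    [0,0,-0.7,0,0,0],
    [0,0,-0.7,0,0,0],
    [0,0,-0.7,0,0,0],
    [0,0,-0.7,0,0,0],
    [0,0,-0.5,0,0,0],
    [0,0,0,0,0,0],
    [0,0,0,0,0,0],
    [0,0,0,0,0,0],
    [0,0,0,0,0,0],
  ],
)

```text
time_s: 12.97
position: [0.4909, -0.286, 0.2908]
orientation: [3.141, 0.513, 3.016]
ft_force: [0.6, -0.4, -0.3]
opening: 0.0852
```

```bash
python3 - <<'E'
from h import *
from station import robot
import cv2
D={}
for c in ['scene','side','wrist']:
    D[c]=robot.snapshot(c)
    cv2.imwrite(f'pics/{c}8.png',D[c]['pixels'])
s=robot.observe();print(s['position'],s['ft_force'],s['qvel'].round(3) if hasattr(s['qvel'],'round') else s['qvel'])
for c in D:
    p=cloud(D[c]).reshape(-1,3);m=(np.hypot(p[:,0]-.555,p[:,1]+.2945)<.07)&(p[:,2]>.115)&(p[:,2]<.225);w=p[m]
    if len(w): print(c,len(w),w.max(0).round(3), 'low',w[w[:,2]<.15].mean(0).round(3),'high',w[w[:,2]>.18].mean(0).round(3))
# neighbours moved?
S=np.load('side0.npz'); print('rack px diff',np.abs(D['side']['pixels'][190:330,205:330].astype(int)-S['pixels'][190:330,205:330]).max(2).__gt__(40).sum())
a=D['side']['pixels'][80:320,180:380];b=D['scene']['pixels'][90:330,110:360][:, :200+0]
b=D['scene']['pixels'][80:320,150:350]
cv2.imwrite('pics/c8.png',cv2.resize(np.hstack([a,b]),None,fx=2,fy=2,interpolation=cv2.INTER_CUBIC))
E
```

```text
[ 0.49093231 -0.28627153  0.29087225] [-0.1656689  -0.26617636  0.67638793] [-0.001 -0.004  0.003 -0.002  0.001 -0.001 -0.003]
scene 101 [ 0.567 -0.289  0.216] low [ 0.56  -0.297  0.134] high [ 0.558 -0.297  0.201]
side 145 [ 0.562 -0.286  0.216] low [ 0.553 -0.293  0.132] high [ 0.553 -0.293  0.202]
wrist 1202 [ 0.562 -0.285  0.213] low [ 0.548 -0.293  0.133] high [ 0.549 -0.293  0.2  ]
rack px diff 52
```

View pics/c8.png

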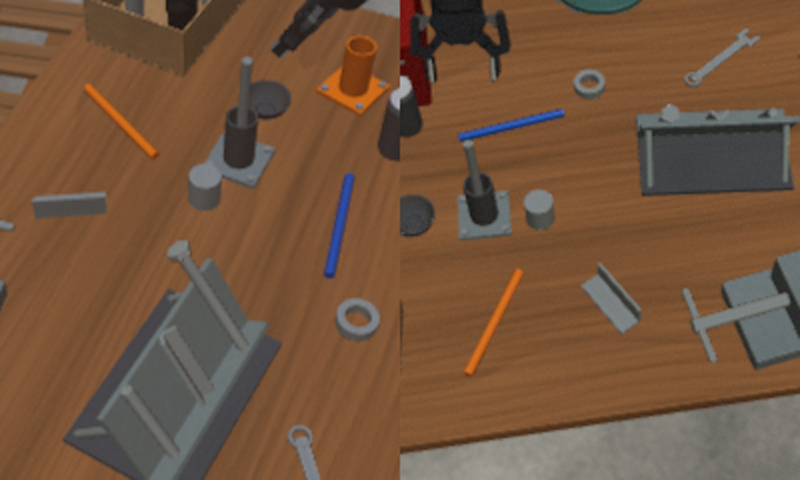

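The bar stands upright in the dark pot with its top at 0.213 m, which puts its foot on the floor. The gripper is clear. The bolt and short bar are still in the rack.

```bash
python3 - <<'E'
from station import robot
print(robot.finish_job())
E
```

```text
the job is handed in; nothing more can be done
None
```

The long plain round bar now stands upright in the dark tube pot, and I've handed the job in. The hand-in reports no verdict, so my own last checks are what I have.

I took the bar from the middle groove, lifted it straight out, turned it upright over the pot and lowered it. I released it only once the vertical force changed from -2.8 to +4.9 N, meaning the foot was on the floor. I then backed the gripper out.

- **Bar:** it is vertical to within about 1–2°, and within a few mm of the pot's axis. Its top is 0.213–0.216 m above the table, against 0.212 m expected with the foot on the floor.
- **Bolt and short bar:** both look unmoved in the before and after pictures; I did not measure their positions again.
- **Arm:** it was at rest and touching nothing, with under 1 N at the wrist. The clock was at about 13 s.

No check failed. The wrist camera put things about 2–4 mm off from the other two cameras, so I aimed between their readings, well within the tube's clearance.

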